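# Pop the snap-in cover of a sensor box with a flat pry tool

## Robot

A 6-joint arm with a two-finger parallel gripper is mounted at the origin on a cart in front of the work surface, level with it; the furniture and walls round the work are solid. World frame = base frame: x ahead of the robot, y to its left, z up, the work surface at z = 0. Lengths are in m, angles in rad, forces in N, time in s.
With the tool pointing down it reaches from about 0.375 to 0.975 m from the base axis. Payload 3.8 kg.
Tool frame: the origin (TCP) lies on the centre line of the jaws, within the pads' length; the fingertips stand 14 mm ahead of it and the grasp point (between the pads) lies 5 mm behind it; x points along the fingers, y is the direction in which the jaws open and shut, and the axes are right-handed (so a half turn about x gives the same grasp; the last joint's range is limited). The gripper opens to 85 mm and grips with 20 to 120 N. Pads are 22 mm wide; open, the fingers measure 114 mm over their backs; the gripper's body (76 mm by 85 mm) begins 54 mm behind the grasp point. The pads swing forward as they close: fully open they stand 13 mm farther back than shut.
Start: joints at [1.185, 0.264, 1.604, -0, 1.274, -0.037], TCP at [0.231, 0.634, 0.245] pointing down, gripper open.
Joint ranges: [-2.63, 2.63], [-0.94, 2.18], [0.31, 2.57], [-1.31, 4.45], [0, 2.66], [-2.55, 2.55]. Speed limits (rad/s): [2.57, 2.57, 3.14, 3.14, 3.14, 3.14].

## Interface

Orientations are given as a rotation vector (axis times angle).
In Python, from workcell import bot gives the robot as it stands.
- The arm moves only by the shell command python3 -m creep 'ROWS' [FORCE]. ROWS is JSON, a list of rows, each an object with "grip": the finger opening in cm, from 0 to 8.54; "dp": the shift along the tool's x, y, z in cm, a list of three; "rotation": the turn, a rotation vector about the tool's x, y, z in rad, a list of three. A call has 1 to 5 rows; each row is the pose to reach, as a shift and turn from the pose commanded when the call began, along the tool's axes at that moment; what a row does not reach only later rows make up. A row lasts 1/12 s, in which the tool goes at most 41.7 mm and 7.16 degrees, less where a joint would pass 70% of its speed; a pose out of reach is approached as far as the arm can. A call with a gripper value outside its range is refused whole. The fingers move at their own pace and stop on an object; FORCE is the grip in N (left out, the last holds). Time passes only in rows, so rows that repeat a pose let the fingers close. It gives the time, the measured TCP pose, the force and the opening at its end, in the units of the state.
- bot.read_state(): the state, without advancing time (a new reading comes with each control period).
- bot.read_camera(name): name is "scene" or "top" or "wrist"; returns (picture, depth): 420x560x3 uint8, red, green, blue; 420x560 float32, m along the optical axis (not along the pixel's ray), 0 where there is no reading.
- bot.get_calibration(name): a dict with "fx", "fy", "cx", "cy" (pixels), "rvec" (rotation vector, rad) and "tvec" (3), from world to camera coordinates, as OpenCV has them. Camera axes: x right, y down, z forward; pixel columns grow to the right and rows downward; lengths in m; the calibration is good to about 2 mm. A picture is of the moment at which its call begins: read the wrist's pose just before it. get_calibration takes no time and is no camera call; for the wrist camera it gives the pose at the moment of the call.
- bot.finish_job(): hands the job in, once; it reports no verdict.
The state is a dict: "time": time; "q": joint angles; "joint_vel": joint speeds; "joint_torque": joint torques, N m; "tool_pos": TCP position; "tcp_rot": TCP orientation; "wrist_force": force on the tool from outside, world axes, zero at the start; "torque": the same for the moment, N m; "width": opening from 0.0 (shut) to 1.0 (fully open).
Only numpy, scipy, OpenCV 4.12 (cv2) and the standard library are available. Lean on these libraries where they do the work, as an engineer would, in place of code of your own. Each camera call takes 0.05 s, during which the arm holds its last target.

## Task

Two dark grey sensor boxes stand on the bench; one has its lid screwed down, the other has a snap-in cover and a notch in its front wall. Take the flat-bladed pry tool, push its blade through the notch under the edge of the snap-in cover and lever that edge up until it has clearly popped out of its catches. Leave the cover popped up on its box, lay the tool flat on the worktop, and leave the screwed box alone.

Things in the scene. Friction and masses are not known exactly. Their poses are not given: they have to be found in the camera images.
- pry_tool_grip (a point): Centre of the handle of the loose pry tool, 11 mm above the bench when it lies there. 170 mm long, 80 g: black ribbed handle 80 long x 16 wide x 22 mm high, flat steel blade in line with it. x axis: from handle to blade tip; z up. The handle reaches 40 mm either way along x. Grip it across its 16 mm width, firmly (about 80 N or more), low down, so that it does not turn in the fingers.
- pry_tool_tip (a point): Middle of the end of the pry tool's blade, 90 mm along x from the handle's centre and at the same height; same axes. A steel collar (13 wide, 12 high) covers 40 to 47 mm from the handle's centre; from there to the tip the blade is free, level, 12 mm wide and 2.5 mm thick.
- snap_box: Fixed dark grey box with the snap-in cover, 108 (x) x 98 (y) x 60 mm high, on the bench. Origin: centre of its underside; z up; +x points away from the notch. Front wall: face at x = -54 mm, 10 mm thick, roughly towards the robot. Its notch is 32 mm wide (y = -16 to 16), open at the top, sill 32 mm high; 13 mm is free between sill and closed cover, and the box behind is hollow.
- snap_cover: Loose white cover of snap_box, a plate 84 (x) x 72 (y) x 5 mm, 30 g, 10 mm below the rim. Origin: centre of its underside, axes as the box. Two lugs hook over its far (+x) edge, about which it tips up; two spring balls in the side walls hold it down until it is lifted at the notch with about 7 N, and once the notch edge is some 20 mm up they snap in under it and hold it up.
- cover_edge (a point): Middle of the lower front edge of the cover, seen in the notch: x = -42 mm in the box's frame, 45 mm above the bench when closed.
- screwed_box: The other fixed dark grey box, of the same outside size with the same white lid, but with no notch and with four screws in its lid. Origin at the centre of its underside, axes as snap_box. To be left alone.

How it is judged:
By the outcome, as a careful person would: the job done as asked, in the order asked, and still so for the second after the job is handed in, with the robot touching nothing.
It also fails if it takes over 50 s, if anything falls off the work surface, if the arm or the gripper's body presses on something with over 40 N, if the wrist force passes 120 N, or if a joint passes its speed limit or range.

## Working session

There is one attempt and no reset: what is moved stays moved. The work goes in short steps, Python scripts to look and compute and a shell command to move; the robot and the scene stay as the last step left them, time stands still between calls to the robot, and variables do not carry over. Pictures are saved under pics/ and viewed, and the job is handed in when it is done.

```bash
ls; mkdir -p pics
cat > h.py <<'E'
import numpy as np, cv2
from scipy.spatial.transform import Rotation as R
from workcell import bot
def cam(n,fn=None):
    c=bot.get_calibration(n); p,d=bot.read_camera(n)
    if fn: cv2.imwrite('pics/'+fn,p[:,:,::-1])
    return p,d,c
def world(d,c,u=None,v=None):
    if u is None: v,u=np.mgrid[:d.shape[0],:d.shape[1]]
    z=d[v,u]
    P=np.stack([(u-c['cx'])/c['fx']*z,(v-c['cy'])/c['fy']*z,z],-1)
    Rm=R.from_rotvec(np.ravel(c['rvec'])).as_matrix()
    return (P-np.ravel(c['tvec']))@Rm
def proj(X,c):
    K=np.array([[c['fx'],0,c['cx']],[0,c['fy'],c['cy']],[0,0,1.]])
    return cv2.projectPoints(np.array(X,float).reshape(-1,1,3),np.array(c['rvec'],float),np.array(c['tvec'],float),K,None)[0][:,0]
E
python3 - <<'E'
from h import *
print(bot.read_state())
for n in ['scene','top']:
    p,d,c=cam(n,n+'0.png'); np.savez('pics/%s0.npz'%n,p=p,d=d,**c)
    print(n,c)
E
```

```text
pics
{'time': 0.0, 'q': array([ 1.18506944e+00,  2.64787636e-01,  1.60538581e+00, -1.86317071e-05,
        1.27372827e+00, -3.69228490e-02]), 'joint_vel': array([-0.00090705, -0.00047533,  0.0004562 , -0.00019363,  0.00155433,
       -0.00034479]), 'joint_torque': array([-2.39485315e-03, -5.15111160e+01, -3.67315614e+01, -2.06073100e-04,
        1.29854566e-02, -1.77194408e-05]), 'tool_pos': array([0.23044997, 0.63368163, 0.2439324 ]), 'tcp_rot': array([ 0.27192836,  1.55388016, -0.27549563]), 'wrist_force': array([ 0.0298248 ,  0.0034884 , -0.10763651]), 'torque': array([ 0.01671867, -0.04603744,  0.02987107]), 'width': 0.9947636768558422}
scene {'fx': 439.9197964210613, 'fy': 439.9197964210613, 'cx': 276.3084615278855, 'cy': 208.16359256761453, 'rvec': array([ 2.13140626, -1.0547827 ,  0.45132392]), 'tvec': array([-0.30164469,  0.36955156,  0.56419062])}
top {'fx': 498.0390588683067, 'fy': 498.0390588683067, 'cx': 275.26016740504417, 'cy': 205.85743312584935, 'rvec': array([ 2.12942475, -2.08843126,  0.18138454]), 'tvec': array([0.03425488, 0.56132039, 0.97006338])}
```

View pics/scene0.png

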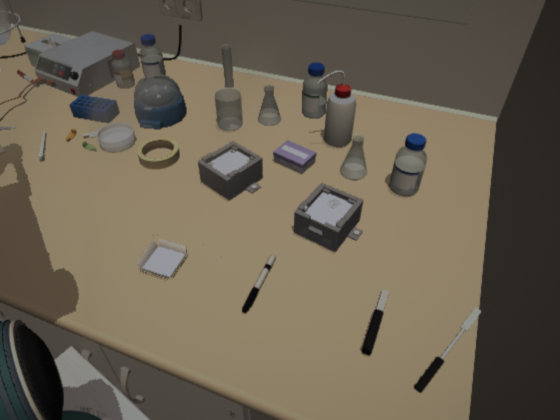

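View pics/top0.png

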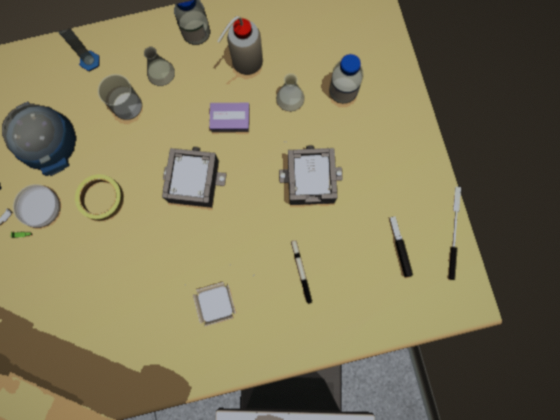

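Run:
```python
import cv2
for n,b in [('scene',(190,130,420,380)),('top',(150,130,480,320))]:
    im=cv2.imread(f'pics/{n}0.png'); x0,y0,x1,y1=b
    k=min(800/(x1-x0),600/(y1-y0)); 
    o=cv2.resize(im[y0:y1,x0:x1],None,fx=k,fy=k,interpolation=cv2.INTER_CUBIC)
    o=cv2.convertScaleAbs(o,alpha=1.5,beta=20)[:600,:800]; cv2.imwrite(f'pics/{n}0z.png',o);print(n,k)
from h import *
for n in ['top']:
    f=dict(np.load(f'pics/{n}0.npz')); W=world(f['d'],f)
    for u,v in [(295,242),(300,262),(309,301),(392,218),(397,238),(408,275),(457,190),(453,277),(315,175),(190,175),(288,150),(336,152),(336,202),(290,202)]: print(u,v,W[v,u].round(4))
```

```text
scene 2.4
top 2.4242424242424243
295 242 [0.4914 0.0029 0.0157]
300 262 [ 0.4498 -0.0082  0.0133]
309 301 [ 0.37   -0.0279  0.0101]
392 218 [ 0.5468 -0.2023  0.0132]
397 238 [ 0.5036 -0.2107  0.018 ]
408 275 [ 0.4269 -0.2309  0.0198]
457 190 [ 0.6121 -0.3451  0.0047]
453 277 [ 0.4254 -0.3267  0.0082]
315 175 [ 0.6287 -0.0364  0.05  ]
190 175 [0.6244 0.2258 0.0506]
288 150 [0.6795 0.0209 0.0592]
336 152 [ 0.6954 -0.0853 -0.0007]
336 202 [ 0.5822 -0.085   0.    ]
290 202 [0.5743 0.0148 0.0304]
```

View pics/scene0z.png

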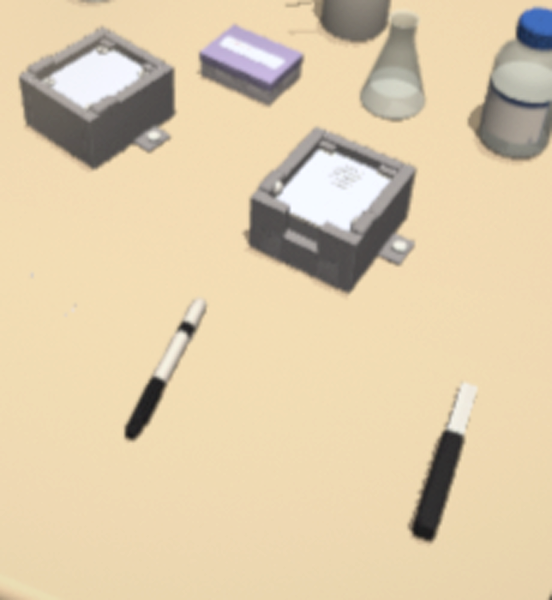

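View pics/top0z.png

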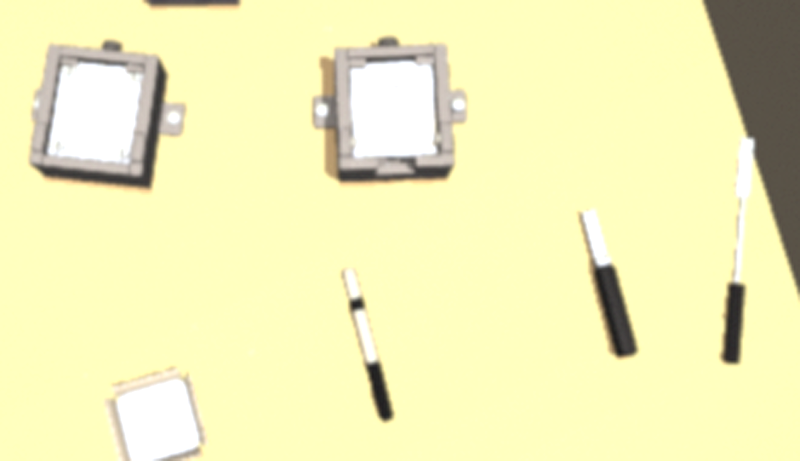

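Run:
```python
from h import *
f=dict(np.load('pics/top0.npz')); W=world(f['d'],f)
for n,(x0,x1,y0,y1,z0,z1) in dict(tool=(.38,.6,-.28,-.16,.005,.03),rim=(.55,.72,-.11,.05,.053,.068),cover=(.57,.72,-.1,.04,.044,.054)).items():
    m=(W[...,0]>x0)&(W[...,0]<x1)&(W[...,1]>y0)&(W[...,1]<y1)&(W[...,2]>z0)&(W[...,2]<z1)
    P=W[m]; r=cv2.minAreaRect(P[:,:2].astype(np.float32)*1000); print(n,m.sum(),r,np.median(P[:,2]))
    if n=='tool':
        g=f['p'][m].mean(1); print(np.percentile(g,[5,50,95]))
        H=P[g<90];B=P[g>140]
        for Q in (H,B,P):
            c=Q[:,:2].mean(0); u,s,v=np.linalg.svd(Q[:,:2]-c); a=v[0]*np.sign(v[0,0]); t=(Q[:,:2]-c)@a; w=(Q[:,:2]-c)@[-a[1],a[0]]
            print(len(Q),c,np.degrees(np.arctan2(a[1],a[0])),t.min(),t.max(),w.min(),w.max(),np.median(Q[:,2]), c+a*(t.min()+t.max())/2)
```

```text
tool 517 ((490.8919677734375, -222.5095977783203), (210.85235595703125, 116.0848617553711), 2.465264320373535) 0.018949171186815467
[ 10.93333333  32.66666667 176.        ]
327 [ 0.46281432 -0.22274474] 13.706659413336896 -0.039221249363766184 0.04429487724732498 -0.008825948097897197 0.0063820301290431905 0.020878461935603568 [ 0.46527889 -0.22214364]
157 [ 0.51946812 -0.21233774] 6.5387039201602555 -0.13763144565529703 0.07548511170839527 -0.06718127839128817 0.0539835938007241 0.011808161713837287 [ 0.48859707 -0.21587618]
517 [ 0.48141307 -0.21956069] 10.796016969450106 -0.10151688240224403 0.11281518061159826 -0.06706648944661675 0.062140205472171625 0.018949171186815467 [ 0.48696223 -0.21850253]
rim 1009 ((630.7048950195312, -30.10112762451172), (108.71908569335938, 98.38502502441406), 3.493159294128418) 0.05954029167565485
cover 1394 ((626.1563110351562, -29.247867584228516), (99.95832824707031, 96.13444519042969), 3.3549935817718506) 0.04977848410811882
```

```bash
cat >> h.py <<'E'
def frame(yaw,flip=1,pitch=0):
    "tool x down, tool y perpendicular to yaw direction; pitch tips the yaw direction up (deg)"
    a=np.radians(yaw); d=np.array([np.cos(a),np.sin(a),0]); n=np.array([-np.sin(a),np.cos(a),0])*flip
    M=np.stack([[0,0,-1],n,np.cross([0,0,-1],n)],1)
    return R.from_rotvec(np.radians(-pitch)*np.array([-np.sin(a),np.cos(a),0])).as_matrix()@M
def go(pos,M,s=None):
    s=s or bot.read_state(); M0=R.from_rotvec(s['tcp_rot']).as_matrix()
    print('dp cm',(M0.T@(np.array(pos)-s['tool_pos'])*100).round(2),'rot',R.from_matrix(M0.T@M).as_rotvec().round(4))
E
python3 - <<'E'
from h import *
s=bot.read_state(); print(R.from_rotvec(s['tcp_rot']).as_matrix().round(3))
for f in (1,-1): go([.4655,-.222,.20],frame(13.7,f))
c=bot.get_calibration('wrist');Rm=R.from_rotvec(c['rvec']).as_matrix(); print('wristcam',-Rm.T@c['tvec'],Rm[2])
E
```

```text
[[-0.001  0.342  0.94 ]
 [-0.002  0.94  -0.342]
 [-1.    -0.002 -0.   ]]
dp cm [  4.55 -72.38  51.34] rot [-0.5879 -0.0007  0.002 ]
dp cm [  4.55 -72.38  51.34] rot [2.5537e+00 2.6000e-03 9.0000e-04]
wristcam [0.16519304 0.65802598 0.37252128] [ 0.25758658 -0.09644367 -0.96143007]
```

```bash
python3 -m creep '[{"grip":8.5,"dp":[0,-3.3,2.3],"rotation":[0,0,0]},{"grip":8.5,"dp":[0,-6.6,4.6],"rotation":[0,0,0]},{"grip":8.5,"dp":[0,-9.9,6.9],"rotation":[0,0,0]},{"grip":8.5,"dp":[0,-13.2,9.2],"rotation":[0,0,0]},{"grip":8.5,"dp":[0,-16.5,11.5],"rotation":[0,0,0]}]'
```

```text
time: 0.52
tool_pos: [0.2822, 0.4379, 0.2445]
tcp_rot: [0.272, 1.554, -0.274]
wrist_force: [1.6, 0.1, -1.2]
width: 0.997
```

```bash
python3 -m creep '[{"grip":8.5,"dp":[0,-3.3,2.3],"rotation":[0,0,0]},{"grip":8.5,"dp":[0,-6.6,4.6],"rotation":[0,0,0]},{"grip":8.5,"dp":[0,-9.9,6.9],"rotation":[0,0,0]},{"grip":8.5,"dp":[0,-13.2,9.2],"rotation":[0,0,0]},{"grip":8.5,"dp":[0,-16.5,11.5],"rotation":[0,0,0]}]'
```

```text
time: 0.93
tool_pos: [0.3337, 0.2437, 0.2449]
tcp_rot: [0.273, 1.554, -0.273]
wrist_force: [0.5, 0.9, -0.3]
width: 0.992
```

```bash
python3 -m creep '[{"grip":8.5,"dp":[0,-3.3,2.3],"rotation":[0,0,0]},{"grip":8.5,"dp":[0,-6.6,4.6],"rotation":[0,0,0]},{"grip":8.5,"dp":[0,-9.9,6.9],"rotation":[0,0,0]},{"grip":8.5,"dp":[0,-13.2,9.2],"rotation":[0,0,0]},{"grip":8.5,"dp":[0,-16.5,11.5],"rotation":[0,0,0]}]' && python3 -c "
from h import *
go([.4655,-.222,.20],frame(13.7,1))"
```

```text
time: 1.35
tool_pos: [0.3854, 0.0493, 0.2452]
tcp_rot: [0.274, 1.553, -0.273]
wrist_force: [0.8, 0.0, 0.4]
width: 0.989
dp cm [  4.52 -22.77  16.79] rot [-5.877e-01  5.000e-04 -1.000e-04]
```

```bash
python3 -m creep '[{"grip":8.5,"dp":[0.5,-3.3,2.4],"rotation":[0,0,0]},{"grip":8.5,"dp":[1,-6.6,4.8],"rotation":[-0.1,0,0]},{"grip":8.5,"dp":[1.5,-9.9,7.2],"rotation":[-0.2,0,0]},{"grip":8.5,"dp":[2,-13.2,9.6],"rotation":[-0.3,0,0]},{"grip":8.5,"dp":[2.5,-16.5,12],"rotation":[-0.4,0,0]}]' && python3 -c "
from h import *
go([.4655,-.222,.20],frame(13.7,1))"
```

```text
time: 1.77
tool_pos: [0.4405, -0.1419, 0.2205]
tcp_rot: [-0.044, 1.57, 0.044]
wrist_force: [1.1, 0.3, 0.4]
width: 0.992
dp cm [ 2.05 -8.13  2.05] rot [-1.833e-01  1.000e-04 -3.000e-04]
```

```bash
python3 -m creep '[{"grip":8.5,"dp":[0.7,-3.3,0.7],"rotation":[-0.1,0,0]},{"grip":8.5,"dp":[1.4,-6,1.4],"rotation":[-0.18,0,0]},{"grip":5,"dp":[2,-7.8,2],"rotation":[-0.18,0,0]},{"grip":4,"dp":[2,-7.8,2],"rotation":[-0.18,0,0]},{"grip":4,"dp":[2,-7.8,2],"rotation":[-0.18,0,0]}]'
python3 - <<'E'
from h import *
p,d,c=cam('wrist','w1.png'); np.savez('pics/w1.npz',p=p,d=d,**c)
p,d,c=cam('scene','s1.png')
print(bot.read_state()['tool_pos'])
E
```

```text
time: 2.18
tool_pos: [0.464, -0.2173, 0.1998]
tcp_rot: [-0.178, 1.565, 0.181]
wrist_force: [-0.4, 0.6, 0.1]
width: 0.601
[ 0.4642491  -0.21610959  0.20063348]
```

View pics/w1.png

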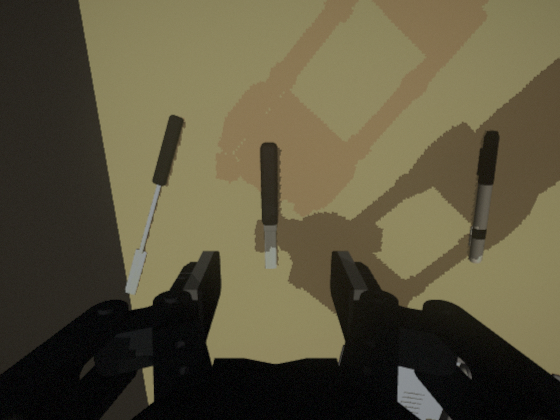

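Run:
```python
from h import *
f=dict(np.load('pics/w1.npz')); W=world(f['d'],f)
for v in (145,160,185,210,220): 
    print(v,[W[v,u].round(4).tolist() for u in (262,269,276)])
sub=np.zeros(f['d'].shape,bool); sub[135:275,245:295]=1
m=sub&(W[...,2]>.006)&(W[...,2]<.035); g=f['p'].mean(2)
Z=W[...,2]; print(np.percentile(Z[sub],[1,10,50,90]))
for nm,k in (('H',m&(Z>.016)),('B',m&(Z<=.016)),('all',m)):
    Q=W[k][:,:2].astype(np.float32); (c,s,a)=cv2.minAreaRect(Q*1000); v=cv2.fitLine(Q,cv2.DIST_HUBER,0,.01,.01).ravel(); print(nm,k.sum(),c,s,a,np.degrees(np.arctan2(v[1],v[0])),np.median(Z[k]))
go([.4655,-.222,.20],frame(13.7,1))
```

```text
145 [[0.4268, -0.2381, 0.0177], [0.425, -0.2318, 0.0213], [0.4243, -0.2254, 0.013]]
160 [[0.44, -0.2351, 0.02], [0.4381, -0.2288, 0.0233], [0.4369, -0.2224, 0.0214]]
185 [[0.4631, -0.23, 0.0208], [0.4614, -0.2236, 0.0217], [0.4601, -0.2171, 0.0207]]
210 [[0.4881, -0.2246, 0.018], [0.4857, -0.2181, 0.021], [0.484, -0.2115, 0.0216]]
220 [[0.4983, -0.2224, 0.0177], [0.4954, -0.2159, 0.0217], [0.4937, -0.2093, 0.0221]]
[-0.00157014 -0.00078051  0.00032839  0.02154758]
H 1418 (466.4935607910156, -222.80487060546875) (86.42445373535156, 16.034137725830078) 13.105914115905762 13.533572 0.02146013546488879
B 461 (486.9111633300781, -216.28549194335938) (129.8649139404297, 14.201654434204102) 13.827150344848633 13.0827675 0.012206049770011173
all 1879 (487.318603515625, -217.97808837890625) (129.8847198486328, 16.06136131286621) 13.065080642700195 13.659013 0.020925606889630514
dp cm [ 0.06 -0.6  -0.01] rot [-0.008  -0.0006 -0.0011]
```

```bash
python3 -m creep '[{"grip":4,"dp":[0,0,0],"rotation":[0,0,0]},{"grip":4,"dp":[0,0,0],"rotation":[0,0,0]}]' && python3 -c "
from h import *
go([.4635,-.2235,.05],frame(13.4,1))"
```

```text
time: 2.45
tool_pos: [0.4647, -0.2159, 0.2013]
tcp_rot: [-0.183, 1.562, 0.182]
wrist_force: [-0.3, 0.3, -0.5]
width: 0.469
dp cm [15.13 -0.71 -0.3 ] rot [-0.0014  0.0006  0.0003]
```

```bash
python3 -m creep '[{"grip":4,"dp":[3.5,-0.7,-0.3],"rotation":[0,0,0]},{"grip":4,"dp":[7,-0.7,-0.3],"rotation":[0,0,0]},{"grip":4,"dp":[10.5,-0.7,-0.3],"rotation":[0,0,0]},{"grip":4,"dp":[13,-0.7,-0.3],"rotation":[0,0,0]},{"grip":4,"dp":[14.5,-0.7,-0.3],"rotation":[0,0,0]}]' && python3 -m creep '[{"grip":4,"dp":[0,0,0],"rotation":[0,0,0]},{"grip":4,"dp":[0,0,0],"rotation":[0,0,0]}]'
python3 - <<'E'
from h import *
go([.4635,-.2235,.017],frame(13.4,1))
p,d,c=cam('wrist','w2.png'); np.savez('pics/w2.npz',p=p,d=d,**c)
E
```

```text
time: 2.87
tool_pos: [0.4613, -0.2224, 0.053]
tcp_rot: [-0.18, 1.567, 0.184]
wrist_force: [-0.1, 0.7, 0.7]
width: 0.469
time: 3.03
tool_pos: [0.4629, -0.2235, 0.0556]
tcp_rot: [-0.181, 1.564, 0.183]
wrist_force: [0.3, -0.1, 1.2]
width: 0.468
dp cm [ 3.86 -0.02  0.06] rot [-0.0018 -0.0012 -0.0012]
```

View pics/w2.png

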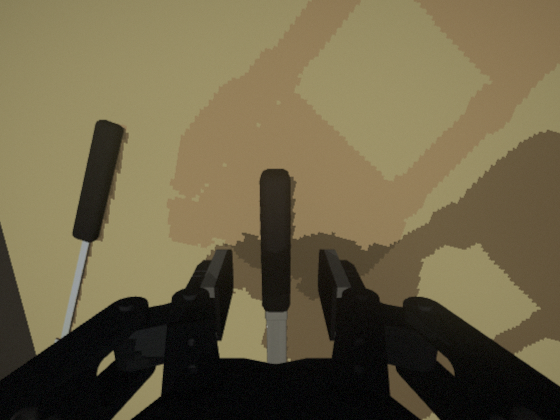

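The handle (column 275) sits centred between the pads (columns 232 and 319). I'll descend now.

```bash
python3 -m creep '[{"grip":4,"dp":[1.2,0,0],"rotation":[0,0,0]},{"grip":4,"dp":[2.4,0,0],"rotation":[0,0,0]},{"grip":4,"dp":[3.2,0,0],"rotation":[0,0,0]},{"grip":4,"dp":[3.6,0,0],"rotation":[0,0,0]},{"grip":4,"dp":[3.6,0,0],"rotation":[0,0,0]}]'
```

```text
time: 3.5
tool_pos: [0.4622, -0.2238, 0.0184]
tcp_rot: [-0.18, 1.566, 0.183]
wrist_force: [-0.3, 0.2, 0.1]
width: 0.47
```

```bash
python3 -m creep '[{"grip":3,"dp":[0,0,0],"rotation":[0,0,0]},{"grip":2.2,"dp":[0,0,0],"rotation":[0,0,0]},{"grip":2.2,"dp":[0,0,0],"rotation":[0,0,0]},{"grip":2.2,"dp":[0,0,0],"rotation":[0,0,0]}]'
```

```text
time: 3.83
tool_pos: [0.4638, -0.2247, 0.0204]
tcp_rot: [-0.182, 1.562, 0.181]
wrist_force: [-0.2, -0.4, 0.2]
width: 0.259
```

```bash
python3 -m creep '[{"grip":2.2,"dp":[0.2,0,0],"rotation":[0,0,0]},{"grip":2.2,"dp":[0.2,0,0],"rotation":[0,0,0]}]'; python3 -m creep '[{"grip":0.5,"dp":[0,0,0],"rotation":[0,0,0]},{"grip":0.5,"dp":[0,0,0],"rotation":[0,0,0]},{"grip":0.5,"dp":[0,0,0],"rotation":[0,0,0]},{"grip":0.5,"dp":[0,0,0],"rotation":[0,0,0]},{"grip":0.5,"dp":[0,0,0],"rotation":[0,0,0]}]' 110; python3 -c "
from h import *
for i in range(4):
  bot.read_camera('top');s=bot.read_state();print(s['tool_pos'],s['wrist_force'].round(1),s['tcp_rot'],s['width'])"
```

```text
time: 4.0
tool_pos: [0.4634, -0.2244, 0.0179]
tcp_rot: [-0.182, 1.563, 0.181]
wrist_force: [-0.6, -0.4, -0.3]
width: 0.256
time: 4.42
tool_pos: [0.4636, -0.2245, 0.0183]
tcp_rot: [-0.182, 1.563, 0.181]
wrist_force: [-1.9, -0.1, 5.1]
width: 0.153
[ 0.46358115 -0.22451898  0.01823918] [-1.9  0.1  5.4] [-0.18167803  1.56288154  0.18131466] 0.1558297531671069
[ 0.46358723 -0.22451282  0.01824061] [-1.6  0.6  4.9] [-0.18165531  1.56290846  0.181358  ] 0.1578307093716545
[ 0.46359128 -0.22454288  0.01826005] [-1.2  0.6  4.1] [-0.18172598  1.56289427  0.18134928] 0.15649142007980993
[ 0.46358576 -0.22451741  0.01824631] [-1.2  1.3  5.3] [-0.18172152  1.5629196   0.181385  ] 0.1537058073733949
```

```bash
python3 -m creep '[{"grip":0.5,"dp":[-1.5,0,0],"rotation":[0,0,0]},{"grip":0.5,"dp":[-4,0,0],"rotation":[0,0,0]},{"grip":0.5,"dp":[-7,0,0],"rotation":[0,0,0]},{"grip":0.5,"dp":[-9,0,0],"rotation":[0,0,0]},{"grip":0.5,"dp":[-9,0,0],"rotation":[0,0,0]}]'
python3 - <<'E'
from h import *
print(bot.read_state()['width']);
M=R.from_rotvec(bot.read_state()['tcp_rot']).as_matrix(); print(M.round(3))
go([.456,-.041,.105],frame(3.5,1))
cam('wrist','w3.png');cam('scene','s3.png')
E
```

```text
time: 5.03
tool_pos: [0.4665, -0.2261, 0.1123]
tcp_rot: [-0.185, 1.556, 0.178]
wrist_force: [1.2, -0.7, -1.4]
width: 0.157
0.15699442058867163
[[ 0.007 -0.229  0.973]
 [-0.004  0.973  0.229]
 [-1.    -0.006  0.006]]
dp cm [ 0.65 18.26  3.21] rot [0.1701 0.0068 0.0051]
```

View pics/w3.png

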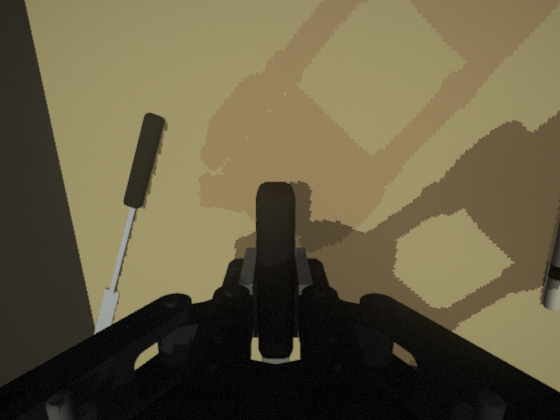

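View pics/s3.png

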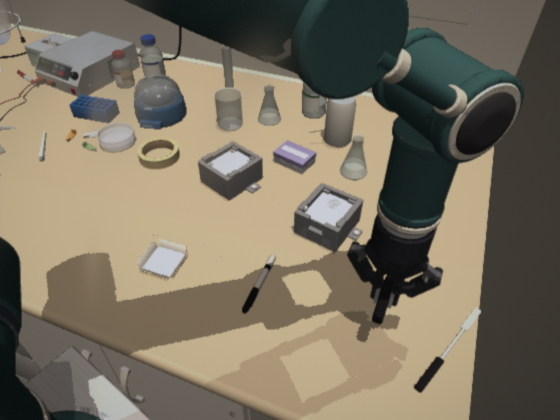

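The tool is held in line with the fingers. Next I'll carry it to a point in front of the notch.

```bash
python3 -m creep '[{"grip":0.5,"dp":[0,2.5,0.5],"rotation":[0.03,0,0]},{"grip":0.5,"dp":[0,6,1],"rotation":[0.07,0,0]},{"grip":0.5,"dp":[0,9.5,1.5],"rotation":[0.11,0,0]},{"grip":0.5,"dp":[0,13,2],"rotation":[0.15,0,0]},{"grip":0.5,"dp":[0,15,2.5],"rotation":[0.17,0,0]}]';python3 -m creep '[{"grip":0.5,"dp":[0,1.4,0],"rotation":[0,0,0]},{"grip":0.5,"dp":[0,2.8,0],"rotation":[0,0,0]},{"grip":0.5,"dp":[0,2.8,0],"rotation":[0,0,0]},{"grip":0.5,"dp":[0,2.8,0],"rotation":[0,0,0]}]'
python3 - <<'E'
from h import *
for i in range(3): p,d,c=cam('top','t4.png')
np.savez('pics/t4.npz',p=p,d=d,**c)
p,d,c=cam('scene','s4.png');np.savez('pics/s4.npz',p=p,d=d,**c)
s=bot.read_state();print(s['tool_pos'],s['width'],R.from_rotvec(s['tcp_rot']).as_matrix().round(3))
go([.456,-.041,.0455],frame(3.5,1))
E
```

```text
time: 5.55
tool_pos: [0.45, -0.0696, 0.1049]
tcp_rot: [-0.045, 1.576, 0.049]
wrist_force: [0.4, 0.0, -1.2]
width: 0.157
time: 5.88
tool_pos: [0.45, -0.0441, 0.1059]
tcp_rot: [-0.049, 1.574, 0.05]
wrist_force: [0.6, 0.0, -1.6]
width: 0.152
[ 0.45134322 -0.04538536  0.10727561] 0.15341254202750926 [[-0.001 -0.06   0.998]
 [-0.     0.998  0.06 ]
 [-1.    -0.    -0.001]]
dp cm [6.18 0.41 0.5 ] rot [-0.0007 -0.001   0.    ]
```

View pics/t4.png

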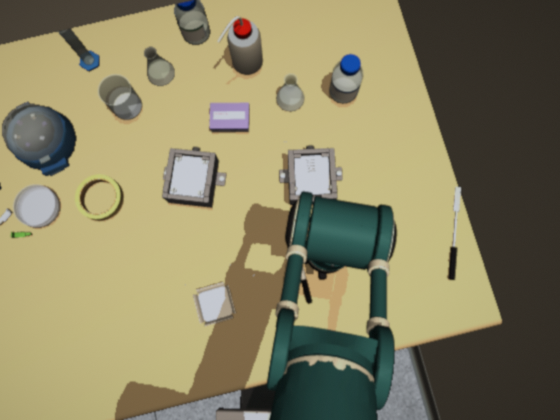

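View pics/s4.png

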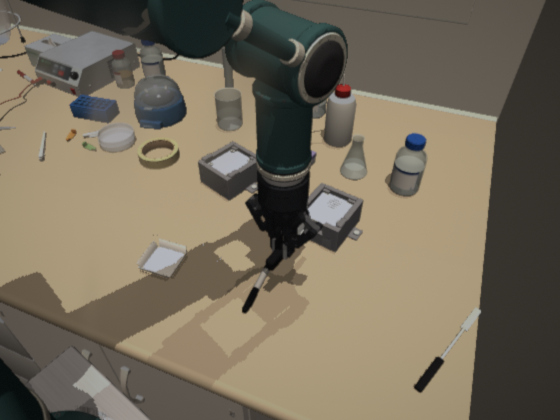

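Run:
```python
from h import *
for n in ('scene','top'):
    f=dict(np.load(f'pics/{n}0.npz')); W=world(f['d'],f)
    for z0,z1 in ((.054,.066),(.02,.066)):
        m=(W[...,0]>.55)&(W[...,0]<.72)&(W[...,1]>-.12)&(W[...,1]<.05)&(W[...,2]>z0)&(W[...,2]<z1)
        print(n,z0,m.sum(),cv2.minAreaRect(W[m][:,:2].astype(np.float32)*1000))
    m=(W[...,0]>.55)&(W[...,0]<.72)&(W[...,1]>-.12)&(W[...,1]<.05)&(W[...,2]>.02)&(W[...,2]<.066)
    # box-frame residual profile along front wall
    c=np.array([.6307,-.0301]); a=np.radians(3.5); X=(W[...,:2]-c)@np.array([[np.cos(a),-np.sin(a)],[np.sin(a),np.cos(a)]])
    q=m&(X[...,0]<-.045)&(abs(X[...,1])<.045)
    for y in np.arange(-.045,.045,.005):
        k=q&(X[...,1]>=y)&(X[...,1]<y+.005); 
        if k.any(): print(n,round(y,3),k.sum(),'zmax',W[k][:,2].max().round(4),'xmin',X[k][:,0].min().round(4))
```

```text
scene 0.054 837 ((628.643798828125, -31.56308364868164), (109.95637512207031, 98.8241195678711), 3.848963737487793)
scene 0.02 2633 ((628.4251098632812, -31.481201171875), (110.73601531982422, 99.05776977539062), 3.528165578842163)
scene -0.045 44 zmax 0.0602 xmin -0.0569
scene -0.04 46 zmax 0.0614 xmin -0.0571
scene -0.035 41 zmax 0.0618 xmin -0.057
scene -0.03 44 zmax 0.0607 xmin -0.0573
scene -0.025 40 zmax 0.0599 xmin -0.0577
scene -0.02 30 zmax 0.0598 xmin -0.0563
scene -0.015 15 zmax 0.0321 xmin -0.0565
scene -0.01 18 zmax 0.0327 xmin -0.0573
scene -0.005 17 zmax 0.0318 xmin -0.0575
scene -0.0 17 zmax 0.0474 xmin -0.0557
scene 0.005 18 zmax 0.0313 xmin -0.0561
scene 0.01 24 zmax 0.0608 xmin -0.0567
scene 0.015 51 zmax 0.0605 xmin -0.0566
scene 0.02 41 zmax 0.06 xmin -0.0571
scene 0.025 40 zmax 0.0597 xmin -0.0567
scene 0.03 38 zmax 0.0607 xmin -0.0568
scene 0.035 41 zmax 0.0613 xmin -0.0574
scene 0.04 42 zmax 0.0639 xmin -0.0568
top 0.054 941 ((630.7048950195312, -30.10112762451172), (108.71908569335938, 98.38502502441406), 3.493159294128418)
top 0.02 2534 ((637.91943359375, -29.58657455444336), (123.8180160522461, 98.42314147949219), 3.562720537185669)
top -0.045 20 zmax 0.06 xmin -0.0545
top -0.04 18 zmax 0.064 xmin -0.0544
top -0.035 18 zmax 0.064 xmin -0.0544
top -0.03 22 zmax 0.0653 xmin -0.0545
top -0.025 17 zmax 0.0607 xmin -0.0543
top -0.02 25 zmax 0.0636 xmin -0.0547
top -0.015 10 zmax 0.0339 xmin -0.0535
top -0.01 10 zmax 0.0334 xmin -0.0536
top -0.005 16 zmax 0.0334 xmin -0.054
top -0.0 10 zmax 0.0349 xmin -0.0535
top 0.005 12 zmax 0.0339 xmin -0.054
top 0.01 15 zmax 0.035 xmin -0.054
top 0.015 15 zmax 0.0648 xmin -0.054
top 0.02 17 zmax 0.0623 xmin -0.0543
top 0.025 23 zmax 0.0657 xmin -0.0541
top 0.03 16 zmax 0.0623 xmin -0.0547
top 0.035 18 zmax 0.062 xmin -0.0539
top 0.04 21 zmax 0.0628 xmin -0.0542
```

```bash
python3 -m creep '[{"grip":0.5,"dp":[2,0.2,0.2],"rotation":[0,0,0]},{"grip":0.5,"dp":[4,0.4,0.4],"rotation":[0,0,0]},{"grip":0.5,"dp":[5.5,0.4,0.4],"rotation":[0,0,0]},{"grip":0.5,"dp":[6.2,0.4,0.4],"rotation":[0,0,0]},{"grip":0.5,"dp":[6.2,0.4,0.4],"rotation":[0,0,0]}]';python3 -m creep '[{"grip":0.5,"dp":[0,0,0],"rotation":[0,0,0]}]'
python3 - <<'E'
from h import *
for i in range(3): p,d,c=cam('scene','s5.png')
np.savez('pics/s5.npz',p=p,d=d,**c)
s=bot.read_state();print(s['tool_pos'],s['width'],R.from_rotvec(s['tcp_rot']).as_matrix().round(3))
go([.516,-.0374,.0455],frame(3.5,1))
im=cv2.imread('pics/s5.png')[160:310,220:390]; im=cv2.resize(im,None,fx=4,fy=4,interpolation=cv2.INTER_CUBIC); cv2.imwrite('pics/s5z.png',cv2.convertScaleAbs(im,alpha=1.8,beta=30))
E
```

```text
time: 6.5
tool_pos: [0.4536, -0.0408, 0.044]
tcp_rot: [-0.047, 1.574, 0.048]
wrist_force: [-0.8, -0.8, -0.4]
width: 0.157
time: 6.58
tool_pos: [0.4553, -0.0409, 0.0458]
tcp_rot: [-0.047, 1.571, 0.048]
wrist_force: [0.7, -0.6, -0.2]
width: 0.157
[ 0.45655039 -0.04086197  0.04705004] 0.15843271397852893 [[ 0.002 -0.061  0.998]
 [-0.     0.998  0.061]
 [-1.    -0.     0.002]]
dp cm [ 0.17 -0.02  5.95] rot [-0.0003  0.0023  0.0005]
```

View pics/s5z.png

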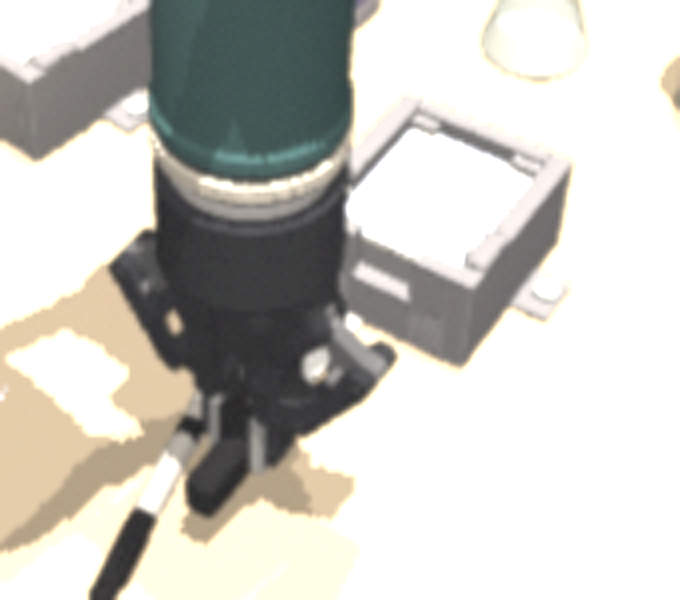

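Run:
```python
from h import *
f=dict(np.load('pics/s5.npz')); W=world(f['d'],f)
c=proj([[.546,-.0355,.04],[.53,-.036,.04]],f);print(c)
for v in range(234,250,2): print(v,[(W[v,u]*1000).round(0).astype(int).tolist() for u in range(302,316,2)])
```

```text
[[306.74811123 237.56657429]
 [302.1357105  242.69261954]]
234 [[458, -80, 154], [462, -82, 152], [572, -17, 15], [574, -21, 17], [575, -24, 18], [576, -28, 19], [575, -34, 24]]
236 [[459, -80, 149], [464, -81, 145], [465, -84, 146], [575, -20, 9], [574, -26, 14], [576, -29, 15], [575, -34, 19]]
238 [[459, -80, 144], [463, -81, 141], [465, -84, 141], [573, -22, 6], [577, -24, 5], [573, -31, 12], [575, -34, 13]]
240 [[454, -84, 146], [463, -82, 137], [464, -85, 138], [542, -41, 40], [544, -44, 40], [575, -30, 4], [576, -34, 6]]
242 [[453, -85, 143], [458, -85, 138], [461, -87, 138], [539, -43, 39], [571, -28, 0], [575, -31, -2], [576, -35, 1]]
244 [[451, -86, 141], [456, -86, 136], [459, -88, 135], [460, -91, 137], [568, -31, -1], [569, -35, 1], [572, -38, 0]]
246 [[455, -84, 131], [454, -88, 134], [455, -91, 136], [460, -92, 132], [462, -94, 132], [565, -37, 0], [468, -98, 129]]
248 [[453, -85, 128], [454, -88, 130], [455, -91, 131], [456, -95, 133], [459, -96, 131], [462, -98, 130], [464, -101, 130]]
```

```bash
python3 -m creep '[{"grip":0.5,"dp":[0.1,0,1],"rotation":[0,0,0]},{"grip":0.5,"dp":[0.1,0,2],"rotation":[0,0,0]},{"grip":0.5,"dp":[0.1,0,3],"rotation":[0,0,0]},{"grip":0.5,"dp":[0.1,0,3.5],"rotation":[0,0,0]},{"grip":0.5,"dp":[0.1,0,4],"rotation":[0,0,0]}]'
```

```text
time: 7.15
tool_pos: [0.4969, -0.038, 0.0452]
tcp_rot: [-0.048, 1.569, 0.048]
wrist_force: [-0.7, 0.4, -0.4]
width: 0.157
```

```bash
python3 -m creep '[{"grip":0.5,"dp":[0,0,0.4],"rotation":[0,0,0]},{"grip":0.5,"dp":[0,0,0.9],"rotation":[0,0,0]},{"grip":0.5,"dp":[0,0,1.4],"rotation":[0,0,0]},{"grip":0.5,"dp":[0,0,1.8],"rotation":[0,0,0]},{"grip":0.5,"dp":[0,0,1.8],"rotation":[0,0,0]}]'
python3 - <<'E'
from h import *
for i in range(2): p,d,c=cam('scene','s6.png')
p,d,c=cam('top','t6.png')
s=bot.read_state();print(s['tool_pos'],s['wrist_force'],s['torque'],s['width'],R.from_rotvec(s['tcp_rot']).as_matrix().round(3))
im=cv2.imread('pics/s6.png')[160:310,220:390]; im=cv2.resize(im,None,fx=4,fy=4,interpolation=cv2.INTER_CUBIC); cv2.imwrite('pics/s6z.png',cv2.convertScaleAbs(im,alpha=1.8,beta=30))
E
```

```text
time: 7.57
tool_pos: [0.5144, -0.037, 0.0451]
tcp_rot: [-0.048, 1.569, 0.048]
wrist_force: [0.4, -0.1, -1.7]
width: 0.155
[ 0.51303216 -0.03692906  0.04477399] [-0.59657778  0.53948581 -1.13690599] [-0.00326862 -0.03238193 -0.01784581] 0.15705493326174308 [[-0.001 -0.061  0.998]
 [ 0.     0.998  0.061]
 [-1.     0.    -0.001]]
```

View pics/s6z.png

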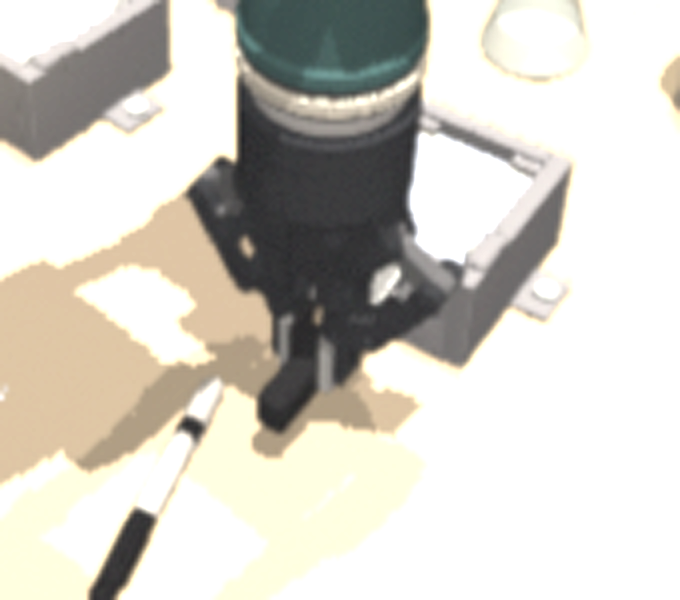

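```bash
python3 -m creep '[{"grip":0.5,"dp":[-0.1,0,0],"rotation":[0,-0.03,0]},{"grip":0.5,"dp":[-0.3,0,0],"rotation":[0,-0.06,0]},{"grip":0.5,"dp":[-0.5,0,0],"rotation":[0,-0.08,0]},{"grip":0.5,"dp":[-0.7,0,0],"rotation":[0,-0.1,0]},{"grip":0.5,"dp":[-0.7,0,0],"rotation":[0,-0.1,0]}]'
```

```text
time: 8.13
tool_pos: [0.5124, -0.0369, 0.052]
tcp_rot: [-0.045, 1.47, 0.05]
wrist_force: [-0.7, 0.6, -1.2]
width: 0.156
```

Run:
```python
from h import *
p,d,c=cam('scene','s7.png'); np.savez('pics/s7.npz',p=p,d=d,**c); W=world(d,c)
f=np.load('pics/scene0.npz'); 
im=p[160:310,220:390,::-1]; im=cv2.resize(im,None,fx=4,fy=4,interpolation=cv2.INTER_CUBIC); cv2.imwrite('pics/s7z.png',cv2.convertScaleAbs(im,alpha=1.3,beta=10))
a=np.radians(3.5);X=(W[...,:2]-[.6297,-.0308])@np.array([[np.cos(a),-np.sin(a)],[np.sin(a),np.cos(a)]])
m=(abs(X[...,0])<.04)&(abs(X[...,1])<.034)&(W[...,2]<.09)&(W[...,2]>.03)&(p.mean(2)>120)
A=np.c_[X[m],np.ones(m.sum())]; print(m.sum(),np.linalg.lstsq(A,W[m][:,2],rcond=None)[0])
s=bot.read_state();print(s['tool_pos'],s['wrist_force'],s['torque'])
```

```text
636 [-0.13539543 -0.01899009  0.05473161]
[ 0.51290281 -0.03702717  0.05217721] [ 0.31653052  0.04165566 -0.99606238] [-0.01011107  0.21578089  0.06279031]
```

View pics/s7z.png

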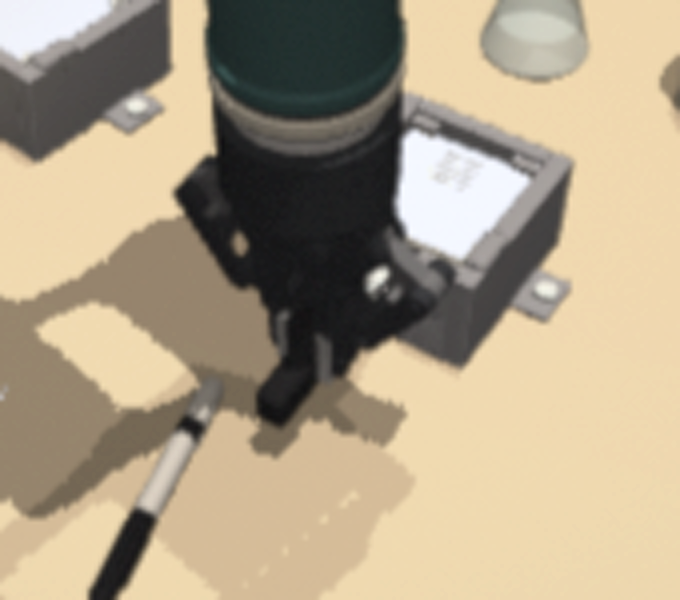

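```bash
python3 -m creep '[{"grip":0.5,"dp":[-0.2,0,0],"rotation":[0,-0.03,0]},{"grip":0.5,"dp":[-0.4,0,0],"rotation":[0,-0.06,0]},{"grip":0.5,"dp":[-0.7,0,0],"rotation":[0,-0.08,0]},{"grip":0.5,"dp":[-0.8,0,0],"rotation":[0,-0.09,0]},{"grip":0.5,"dp":[-0.8,0,0],"rotation":[0,-0.09,0]}]';  cat > cov.py <<'E'
from h import *
import sys
p,d,c=cam('scene',sys.argv[1]+'.png'); W=world(d,c)
im=p[160:310,220:390,::-1]; im=cv2.resize(im,None,fx=4,fy=4,interpolation=cv2.INTER_CUBIC); cv2.imwrite('pics/'+sys.argv[1]+'z.png',cv2.convertScaleAbs(im,alpha=1.3,beta=10))
a=np.radians(3.5);X=(W[...,:2]-[.6297,-.0308])@np.array([[np.cos(a),-np.sin(a)],[np.sin(a),np.cos(a)]])
m=(abs(X[...,0])<.04)&(abs(X[...,1])<.034)&(W[...,2]<.09)&(W[...,2]>.03)&(p.mean(2)>120)
A=np.c_[X[m],np.ones(m.sum())]; k=np.linalg.lstsq(A,W[m][:,2],rcond=None)[0];print(m.sum(),k,'edge top',k[2]-.042*k[0])
s=bot.read_state();print(s['tool_pos'],s['tcp_rot'],s['wrist_force'].round(1),s['torque'].round(2),s['width'])
E
python3 cov.py s8
```

```text
time: 8.6
tool_pos: [0.5126, -0.0371, 0.0604]
tcp_rot: [-0.042, 1.379, 0.051]
wrist_force: [-0.4, -0.6, -1.4]
width: 0.153
283 [-0.57208221 -0.00194421  0.07118501] edge top 0.09521246770770878
[ 0.51280473 -0.03710773  0.06035482] [-0.04223961  1.37958233  0.050843  ] [-0.  -0.2 -1.7] [-0.03  0.1   0.04] 0.151777188928349
```

View pics/s8z.png

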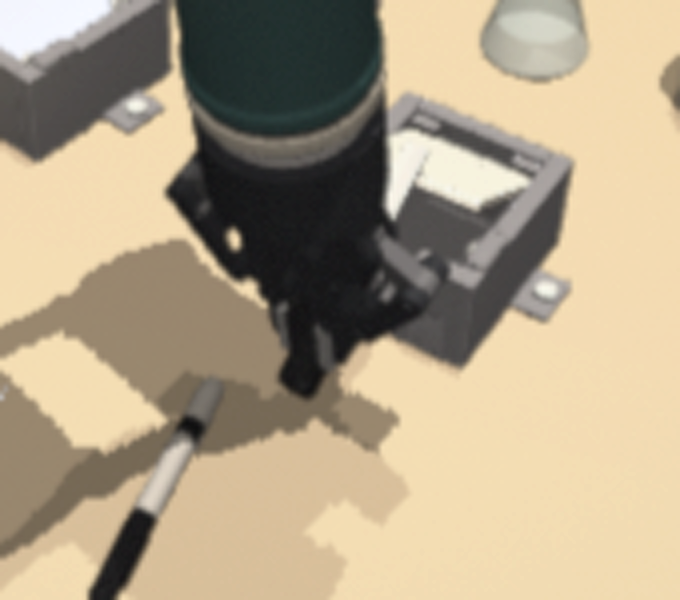

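```bash
python3 cov.py s9
python3 - <<'E'
from h import *
p,d,c=cam('top','t9.png'); p=p[100:280,220:400,::-1]
cv2.imwrite('pics/t9z.png',cv2.resize(p,None,fx=3.3,fy=3.3,interpolation=cv2.INTER_CUBIC))
im=cv2.imread('pics/s9.png')[170:260,300:370]; cv2.imwrite('pics/s9zz.png',cv2.resize(im,None,fx=8,fy=6.6,interpolation=cv2.INTER_CUBIC))
E
```

```text
488 [-0.25967809 -0.00615567  0.05842973] edge top 0.06933620565411676
[ 0.51294348 -0.03707555  0.06027823] [-0.04237868  1.37974111  0.05097464] [ 0.3 -0.2 -0.5] [0.01 0.07 0.04] 0.1512301708805836
```

View pics/s9zz.png

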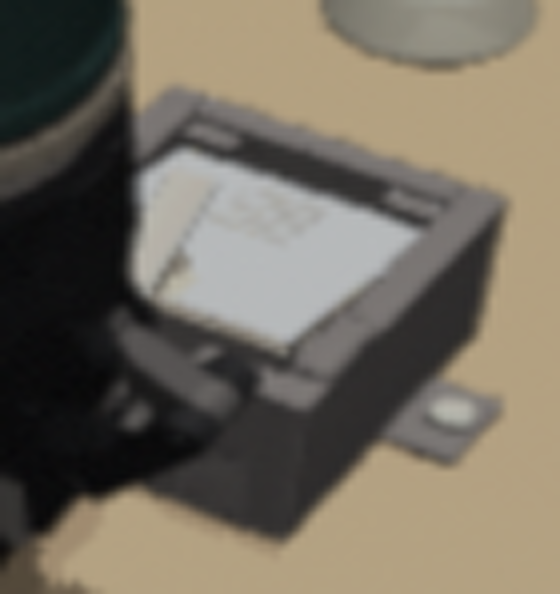

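View pics/t9z.png

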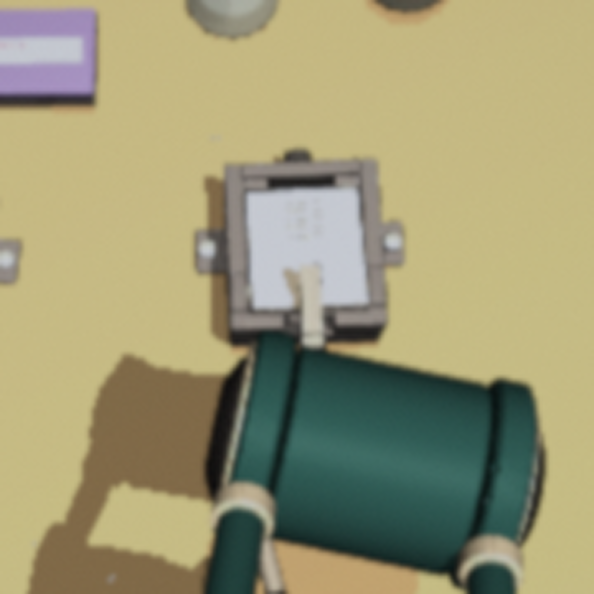

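```bash
cat > cov2.py <<'E'
from h import *
import sys
a=np.radians(3.5)
for n in ('scene','top'):
    p,d,c=cam(n,sys.argv[1]+n+'.png'); W=world(d,c)
    X=(W[...,:2]-[.6302,-.0305])@np.array([[np.cos(a),-np.sin(a)],[np.sin(a),np.cos(a)]])
    hsv=p.astype(int); wh=(p.mean(2)>120)&(hsv.max(2)-hsv.min(2)<40)
    m=(abs(X[...,0])<.055)&(abs(X[...,1])<.045)&(W[...,2]<.11)&(W[...,2]>.02)&wh
    z=W[...,2]
    mm=m&(abs(X[...,1])>.012)&(abs(X[...,1])<.034)
    for it in range(4):
        A=np.c_[X[mm],np.ones(mm.sum())]; k=np.linalg.lstsq(A,z[mm],rcond=None)[0]
        r=abs(np.c_[X.reshape(-1,2),np.ones(X[...,0].size)]@k-z.ravel()).reshape(z.shape); mm=m&(r<.003)
    print(n,mm.sum(),k.round(4),'front top z',(k[2]-.042*k[0]).round(4),'x',np.percentile(X[mm][:,0],[0.5,99.5]).round(4),'y',np.percentile(X[mm][:,1],[.5,99.5]).round(4))
s=bot.read_state();print(s['time'],s['tool_pos'],s['wrist_force'].round(1),s['torque'].round(2),s['width'])
E
python3 cov2.py c1
python3 - <<'E'
from h import *
# baseline
import types
a=np.radians(3.5)
for n in ('scene','top'):
    f=dict(np.load(f'pics/{n}0.npz'));W=world(f['d'],f);p=f['p'].astype(int)
    X=(W[...,:2]-[.6302,-.0305])@np.array([[np.cos(a),-np.sin(a)],[np.sin(a),np.cos(a)]])
    m=(abs(X[...,0])<.055)&(abs(X[...,1])<.045)&(abs(W[...,2]-.05)<.004)&(p.mean(2)>120)&(p.max(2)-p.min(2)<40)
    A=np.c_[X[m],np.ones(m.sum())];print(n,m.sum(),np.linalg.lstsq(A,W[m][:,2],rcond=None)[0],np.percentile(X[m][:,0],[0.5,99.5]),np.percentile(X[m][:,1],[0.5,99.5]))
E
```

```text
scene 555 [-0.2531 -0.008   0.0583] front top z 0.069 x [-0.0451  0.0373] y [-0.0367  0.0344]
top 1207 [-0.2238 -0.0017  0.0598] front top z 0.0692 x [-0.0431  0.0383] y [-0.0443  0.0442]
8.85 [ 0.51289266 -0.03701949  0.05997183] [ 0.8 -0.4 -1.3] [-0.03  0.08  0.04] 0.15889621726829764
scene 916 [-0.00275523 -0.00643767  0.04878189] [-0.04162805  0.03978643] [-0.03269494  0.03504195]
top 1246 [0.00135059 0.00283091 0.04987318] [-0.0413246   0.04116254] [-0.03442119  0.03637524]
```

Run:
```python
from h import *
a=np.radians(3.5)
p,d,c=cam('top','ct.png'); W=world(d,c)
X=(W[...,:2]-[.6302,-.0305])@np.array([[np.cos(a),-np.sin(a)],[np.sin(a),np.cos(a)]])
for x in np.arange(-.056,.05,.006):
    row=[]
    for y in np.arange(-.032,.033,.008):
        m=(abs(X[...,0]-x)<.003)&(abs(X[...,1]-y)<.004)
        row.append('%d'%(1000*np.median(W[m][:,2])) if m.any() else '--')
    print('%4d'%(x*1000),row)
im=cv2.resize(p[130:210,275:355,::-1],None,fx=7.4,fy=7.4,interpolation=cv2.INTER_CUBIC); cv2.imwrite('pics/ctz.png',im)
```

```text
-56 ['7', '16', '17', '79', '84', '31', '--', '56', '53']
 -50 ['57', '59', '33', '86', '89', '31', '56', '59', '59']
 -44 ['61', '67', '67', '80', '92', '69', '64', '68', '66']
 -38 ['69', '69', '67', '69', '95', '69', '69', '68', '67']
 -32 ['67', '67', '64', '68', '100', '68', '66', '65', '67']
 -26 ['65', '66', '67', '67', '102', '67', '65', '66', '65']
 -20 ['64', '64', '64', '66', '--', '65', '64', '64', '64']
 -14 ['62', '64', '64', '63', '62', '62', '63', '63', '63']
  -8 ['62', '62', '62', '61', '61', '62', '61', '61', '61']
  -2 ['61', '61', '59', '61', '60', '61', '59', '58', '59']
   3 ['58', '58', '57', '60', '59', '58', '57', '58', '57']
   9 ['57', '57', '57', '57', '57', '56', '57', '56', '57']
  15 ['56', '54', '55', '56', '55', '56', '56', '54', '54']
  21 ['53', '54', '53', '55', '52', '54', '53', '53', '53']
  27 ['54', '54', '53', '53', '51', '52', '52', '52', '53']
  33 ['51', '52', '52', '50', '51', '49', '50', '50', '51']
  39 ['57', '54', '49', '49', '50', '51', '48', '55', '55']
  45 ['59', '58', '51', '53', '52', '55', '52', '56', '58']
```

View pics/ctz.png

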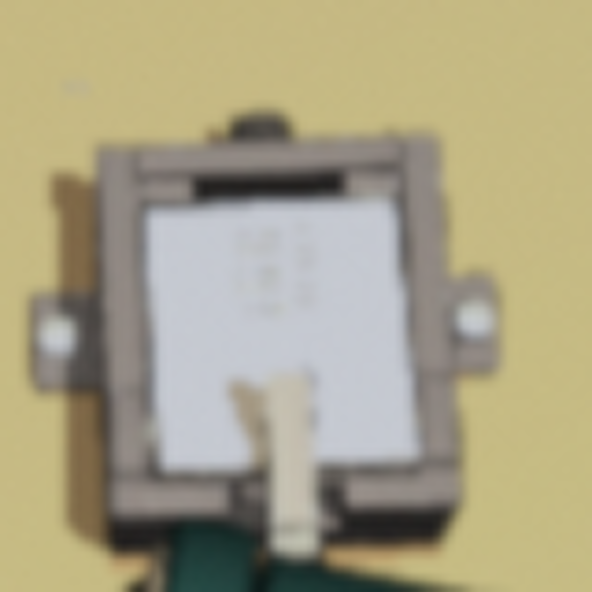

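```bash
python3 -m creep '[{"grip":0.5,"dp":[-0.4,0,-1],"rotation":[0,0,0]},{"grip":0.5,"dp":[-0.9,0,-3],"rotation":[0,0,0]},{"grip":0.5,"dp":[-1.5,0,-5],"rotation":[0,0,0]},{"grip":0.5,"dp":[-2,0,-7],"rotation":[0,0,0]},{"grip":0.5,"dp":[-2,0,-7],"rotation":[0,0,0]}]'; python3 cov2.py c2
python3 - <<'E'
from h import *
p,d,c=cam('wrist','w10.png'); np.savez('pics/w10.npz',p=p,d=d,**c)
im=cv2.imread('pics/c2scene.png')[150:330,200:380]; cv2.imwrite('pics/c2z.png',cv2.convertScaleAbs(cv2.resize(im,None,fx=3.3,fy=3.3,interpolation=cv2.INTER_CUBIC),alpha=1.5,beta=20))
E
```

```text
time: 9.32
tool_pos: [0.4348, -0.0409, 0.0646]
tcp_rot: [-0.041, 1.386, 0.052]
wrist_force: [-0.1, -0.2, -2.3]
width: 0.152
scene 882 [-0.2478 -0.0176  0.0582] front top z 0.0686 x [-0.0456  0.037 ] y [-0.0438  0.044 ]
top 1236 [-0.2251 -0.0028  0.0597] front top z 0.0691 x [-0.0433  0.038 ] y [-0.0444  0.0442]
9.4167 [ 0.43914846 -0.04143541  0.06620264] [ 0.4  0.1 -1.1] [-0.02  0.08 -0.05] 0.1489396124916342
```

View pics/c2z.png

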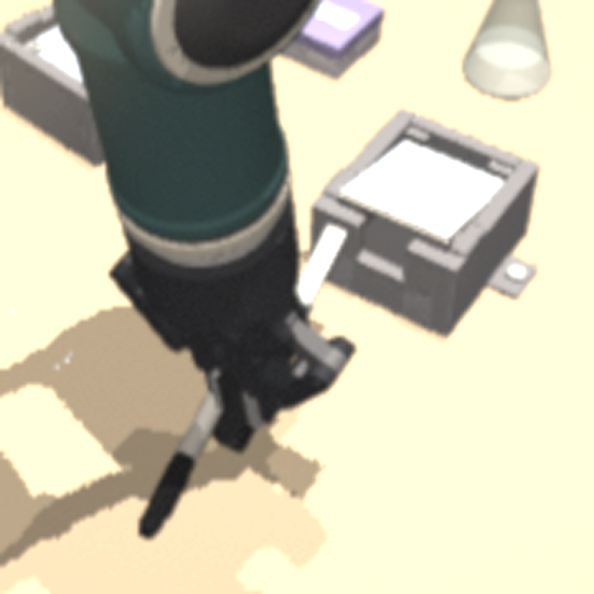

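View pics/w10.png

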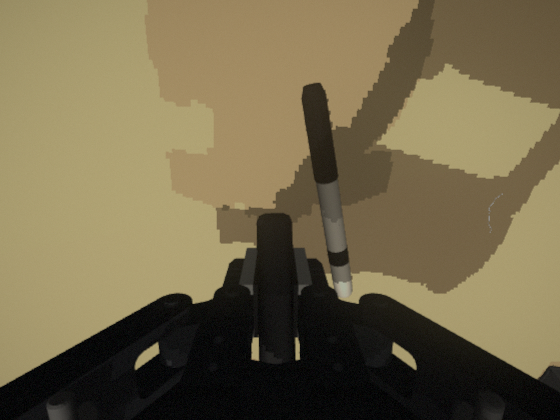

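```bash
python3 -m creep '[{"grip":0.5,"dp":[-2,0,0],"rotation":[0,0.05,0]},{"grip":0.5,"dp":[-4,0,0],"rotation":[0,0.1,0]},{"grip":0.5,"dp":[-5,-2,0],"rotation":[0,0.15,0]},{"grip":0.5,"dp":[-5,-5,0],"rotation":[0,0.19,0]},{"grip":0.5,"dp":[-5,-8,0],"rotation":[0,0.19,0]}]'; python3 -m creep '[{"grip":0.5,"dp":[0,-3,0],"rotation":[0,0,0]},{"grip":0.5,"dp":[0,-6,0.5],"rotation":[0,0,0]},{"grip":0.5,"dp":[0,-9,1],"rotation":[0,0,0]},{"grip":0.5,"dp":[0,-10,1.5],"rotation":[0,0,0]},{"grip":0.5,"dp":[0,-10,1.5],"rotation":[0,0,0]}]'
python3 - <<'E'
from h import *
for n in('top','scene','wrist'):
  p,d,c=cam(n,n+'11.png'); np.savez('pics/%s11.npz'%n,p=p,d=d,**c)
s=bot.read_state();print(s['tool_pos'],s['tcp_rot'],s['width'])
im=cv2.imread('pics/scene11.png')[160:360,290:490]; cv2.imwrite('pics/s11z.png',cv2.convertScaleAbs(cv2.resize(im,None,fx=3,fy=3,interpolation=cv2.INTER_CUBIC),alpha=1.5,beta=20))
E
```

```text
time: 9.88
tool_pos: [0.4394, -0.1231, 0.1175]
tcp_rot: [-0.052, 1.567, 0.049]
wrist_force: [0.8, 0.3, -0.6]
width: 0.151
time: 10.3
tool_pos: [0.459, -0.2237, 0.116]
tcp_rot: [-0.047, 1.568, 0.045]
wrist_force: [0.3, 0.4, -0.6]
width: 0.15
[ 0.45651342 -0.21987131  0.11494777] [-0.04732351  1.57128094  0.04910188] 0.14941524625339092
```

View pics/s11z.png

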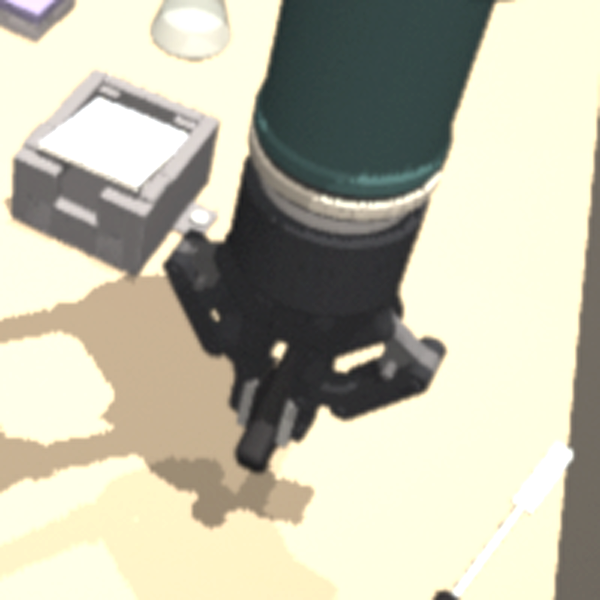

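View pics/wrist11.png

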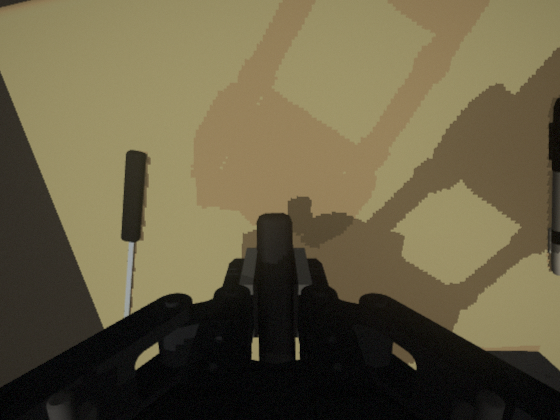

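Next I'll measure the handle's pitch from the wrist depth image.

Run:
```python
from h import *
f=dict(np.load('pics/wrist11.npz')); W=world(f['d'],f)
k=np.array([W[v,272:278].mean(0) for v in range(220,355,5)]); print((k*1000).round(0)[::3])
s=bot.read_state(); a=np.radians(3.5)
x=(k[:,:2]-s['tool_pos'][:2])@[np.cos(a),np.sin(a)]
q=np.polyfit(x,k[:,2],1); print('slope',q,np.degrees(np.arctan(q[0])), x.min(),x.max())
```

```text
[[ 433. -222.  106.]
 [ 439. -222.  108.]
 [ 445. -222.  111.]
 [ 451. -221.  113.]
 [ 457. -221.  115.]
 [ 463. -220.  117.]
 [ 469. -220.  120.]
 [ 475. -220.  121.]
 [ 481. -219.  124.]]
slope [0.36680822 0.1148824 ] 20.14345209381859 -0.023946612352764057 0.027891323575526157
```

```bash
python3 -m creep '[{"grip":0.5,"dp":[0,0,0],"rotation":[0,0.09,0]},{"grip":0.5,"dp":[0,0,0],"rotation":[0,0.18,0]},{"grip":0.5,"dp":[0,0,0],"rotation":[0,0.27,0]},{"grip":0.5,"dp":[0,0,0],"rotation":[0,0.35,0]},{"grip":0.5,"dp":[0,0,0],"rotation":[0,0.35,0]}]'
python3 - <<'E'
from h import *
bot.read_camera('top')
p,d,c=cam('wrist','w12.png'); W=world(d,c)
k=np.array([W[v,272:278].mean(0) for v in range(220,355,5)])
s=bot.read_state(); a=np.radians(3.5); print(s['tool_pos'],s['tcp_rot'])
x=(k[:,:2]-s['tool_pos'][:2])@[np.cos(a),np.sin(a)]
q=np.polyfit(x,k[:,2],1); print('slope',q,np.degrees(np.arctan(q[0])),x.min(),x.max())
M=R.from_rotvec(s['tcp_rot']).as_matrix(); print(M.round(3),'down10cm',M.T@[0,0,-10])
E
```

```text
time: 10.87
tool_pos: [0.4583, -0.2189, 0.1143]
tcp_rot: [-0.062, 1.923, 0.044]
wrist_force: [-0.5, 0.1, -2.9]
width: 0.153
[ 0.45686273 -0.21923621  0.11465337] [-0.06046461  1.91992043  0.04371636]
slope [0.00206426 0.11432923] 0.11827309602601699 -0.025193030485622984 0.030070314742777632
[[-0.342 -0.064  0.938]
 [-0.021  0.998  0.06 ]
 [-0.939  0.001 -0.343]] down10cm [ 9.39429456 -0.00988325  3.42740894]
```

```bash
python3 -m creep '[{"grip":0.5,"dp":[2,0,0.73],"rotation":[0,0,0]},{"grip":0.5,"dp":[4.5,0,1.64],"rotation":[0,0,0]},{"grip":0.5,"dp":[6.5,0,2.37],"rotation":[0,0,0]},{"grip":0.5,"dp":[7.7,0,2.81],"rotation":[0,0,0]},{"grip":0.5,"dp":[7.7,0,2.81],"rotation":[0,0,0]}]'
python3 - <<'E'
from h import *
bot.read_camera('top');bot.read_camera('top')
p,d,c=cam('wrist','w13.png'); W=world(d,c)
k=np.array([W[v,272:278].mean(0) for v in range(220,355,5)])
s=bot.read_state(); a=np.radians(3.5); print(s['tool_pos'],s['wrist_force'])
x=(k[:,:2]-s['tool_pos'][:2])@[np.cos(a),np.sin(a)]
q=np.polyfit(x,k[:,2],1); print('slope',q,np.degrees(np.arctan(q[0])))
E
```

```text
time: 11.38
tool_pos: [0.4536, -0.2193, 0.0312]
tcp_rot: [-0.057, 1.924, 0.043]
wrist_force: [0.7, -0.6, -1.3]
width: 0.155
[ 0.45704927 -0.22100411  0.03457624] [-0.12328535  0.41215717 -0.16697213]
slope [-0.02863018  0.03474283] -1.6399405532163902
```

```bash
python3 -m creep '[{"grip":0.5,"dp":[0.3,0,0.1],"rotation":[0,0,0]},{"grip":0.5,"dp":[0.6,0,0.2],"rotation":[0,0,0]},{"grip":0.5,"dp":[0.9,0,0.33],"rotation":[0,0,0]},{"grip":0.5,"dp":[1.05,0,0.38],"rotation":[0,0,0]},{"grip":0.5,"dp":[1.05,0,0.38],"rotation":[0,0,0]}]'; python3 -m creep '[{"grip":0.5,"dp":[0,0,0],"rotation":[0,0,0]},{"grip":0.5,"dp":[0,0,0],"rotation":[0,0,0]}]'
```

```text
time: 11.95
tool_pos: [0.4567, -0.2207, 0.0221]
tcp_rot: [-0.059, 1.92, 0.041]
wrist_force: [0.3, -0.2, -1.1]
width: 0.154
time: 12.12
tool_pos: [0.4567, -0.2208, 0.0222]
tcp_rot: [-0.059, 1.92, 0.041]
wrist_force: [0.7, 0.4, -0.3]
width: 0.155
```

```bash
python3 -m creep '[{"grip":0.5,"dp":[0.05,0,0.02],"rotation":[0,0,0]},{"grip":0.5,"dp":[0.1,0,0.03],"rotation":[0,0,0]},{"grip":0.5,"dp":[0.1,0,0.03],"rotation":[0,0,0]}]'
```

```text
time: 12.37
tool_pos: [0.4568, -0.2208, 0.0219]
tcp_rot: [-0.059, 1.92, 0.041]
wrist_force: [-0.8, 1.0, 4.9]
width: 0.152
```

Light contact (about 5 N), so I'll release.

```bash
python3 -m creep '[{"grip":2.2,"dp":[0,0,0],"rotation":[0,0,0]},{"grip":3,"dp":[0,0,0],"rotation":[0,0,0]},{"grip":4.5,"dp":[0,0,0],"rotation":[0,0,0]},{"grip":4.5,"dp":[0,0,0],"rotation":[0,0,0]},{"grip":4.5,"dp":[0,0,0],"rotation":[0,0,0]}]'; python3 -m creep '[{"grip":4.5,"dp":[-1,0,0],"rotation":[0,0,0]},{"grip":4.5,"dp":[-3,0,0],"rotation":[0,0,0]},{"grip":4.5,"dp":[-6,0,0],"rotation":[0,0,0]},{"grip":4.5,"dp":[-9,0,-2],"rotation":[0,0,0]},{"grip":4.5,"dp":[-12,0,-5],"rotation":[0,0,0]}]'
```

```text
time: 12.78
tool_pos: [0.4565, -0.2207, 0.021]
tcp_rot: [-0.059, 1.92, 0.041]
wrist_force: [0.7, 0.8, 0.7]
width: 0.531
time: 13.2
tool_pos: [0.4524, -0.2209, 0.1516]
tcp_rot: [-0.06, 1.92, 0.042]
wrist_force: [0.2, -1.3, 0.4]
width: 0.528
```

```bash
python3 -m creep '[{"grip":4.5,"dp":[0,-1,-3],"rotation":[0,-0.1,0]},{"grip":4.5,"dp":[0,-2,-5],"rotation":[0,-0.2,0]},{"grip":4.5,"dp":[0,-3,-6],"rotation":[0,-0.3,0]},{"grip":4.5,"dp":[0,-4,-7],"rotation":[0,-0.35,0]},{"grip":4.5,"dp":[0,-4,-7],"rotation":[0,-0.35,0]}]'; python3 cov2.py c3
python3 - <<'E'
from h import *
p,d,c=cam('wrist','w14.png')
im=cv2.imread('pics/c3scene.png')[150:360,250:490]; cv2.imwrite('pics/c3z.png',cv2.convertScaleAbs(cv2.resize(im,None,fx=2.8,fy=2.8,interpolation=cv2.INTER_CUBIC),alpha=1.4,beta=10))
im=cv2.imread('pics/c3top.png')[120:300,220:470]; cv2.imwrite('pics/c3tz.png',cv2.resize(im,None,fx=3.1,fy=3.1,interpolation=cv2.INTER_CUBIC))
W=world(d,c);m=(W[...,2]>.006)&(W[...,2]<.03)&(abs(W[...,1]+.22)<.06)&(W[...,0]<.58)&(W[...,0]>.39)
print(m.sum(),cv2.minAreaRect(W[m][:,:2].astype(np.float32)*1000)); 
for x in np.arange(.41,.57,.01):
  k=m&(abs(W[...,0]-x)<.005)
  if k.any(): print(round(x,2),np.percentile(W[k][:,2],[50,90]).round(4),W[k][:,1].mean().round(4))
E
```

```text
time: 13.62
tool_pos: [0.3857, -0.2665, 0.1764]
tcp_rot: [-0.048, 1.567, 0.043]
wrist_force: [-1.0, -0.1, -0.4]
width: 0.527
scene 911 [-0.2411 -0.012   0.0582] front top z 0.0683 x [-0.0455  0.0365] y [-0.0438  0.0439]
top 1249 [-0.2302 -0.0095  0.0599] front top z 0.0695 x [-0.0433  0.0383] y [-0.0446  0.0443]
13.7167 [ 0.38763303 -0.26550272  0.1754917 ] [0.3 0.  0.1] [-0.04  0.02 -0.03] 0.5243836611808682
1729 ((493.0159606933594, -218.7235870361328), (130.10035705566406, 16.03668785095215), 3.6738643646240234)
0.43 [0.0195 0.022 ] -0.2229
0.44 [0.0217 0.0228] -0.2236
0.45 [0.0217 0.0226] -0.2237
0.46 [0.0215 0.0226] -0.2228
0.47 [0.0217 0.0227] -0.2221
0.48 [0.0216 0.0226] -0.2213
0.49 [0.0216 0.0226] -0.22
0.5 [0.0217 0.0226] -0.2194
0.51 [0.0172 0.0213] -0.2184
0.52 [0.0123 0.0131] -0.2168
0.53 [0.0121 0.0129] -0.2168
0.54 [0.0122 0.0129] -0.2162
0.55 [0.0122 0.0131] -0.2154
0.56 [0.0125 0.0128] -0.215
```

View pics/c3z.png

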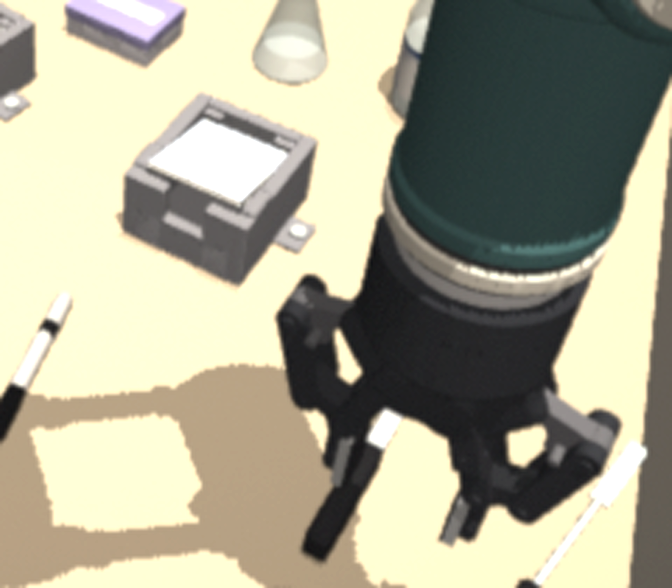

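View pics/c3tz.png

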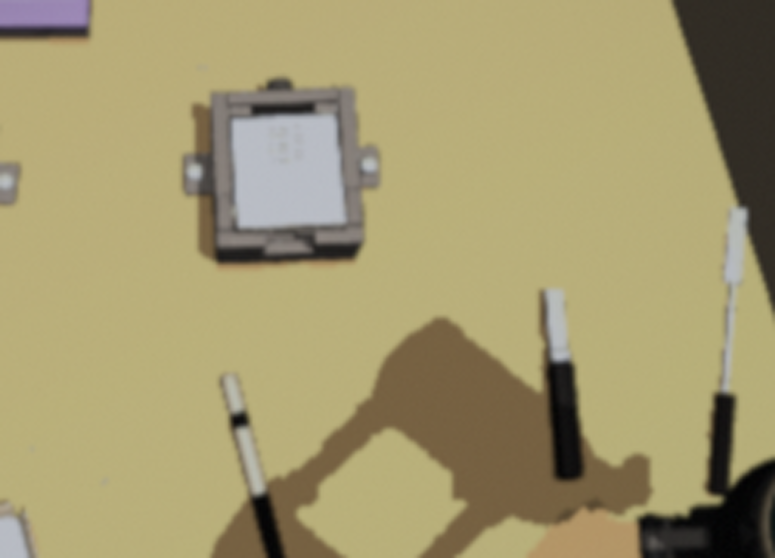

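```bash
python3 -c "
from h import *
print(bot.finish_job())"
```

```text
the job is handed in; nothing more can be done
None
```

The snap-in cover is popped up and standing on its box, and the pry tool lies flat on the worktop. I handed the job in at about 13.7 s and got no verdict back.

**What I did:** I gripped the pry tool at 110 N and pushed its blade about 28 mm through the notch under the cover edge. I lifted and tilted it until the edge popped, drew the blade back, and laid the tool near where it first lay. I never went near the screwed box.

**Last checks:**
- **Cover:** it slopes about 13°, with its notch edge about 19–20 mm above closed. That stayed the same from just after the pop until I handed in.
- **Tool:** the handle top is level at 22 mm and the blade at 12 mm all along, so it lies flat.
- **Robot:** it was clear of everything. Wrist force never read more than about 6 N.

**What didn't go to plan:**
- The tool turned about 20° in the fingers during the lift, blade tip up, despite the 110 N grip. I tilted the gripper to level it again before laying it down.
- At the pop, the cover swung up to roughly 30° for a moment, then dropped back past the blade onto its catches.
- The cover's far edge now sits about 2–4 mm nearer the notch than when closed. That is close to the measuring error, and I could not confirm it is still fully under the lugs.

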